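Snap the cap onto the open bottle

TASK

Two of the three steel bottles are already capped. Pick up the loose black cap by its knob, set it upright on the neck of the open bottle and press it straight down until it clicks, then keep pressing so that it is fully home. Do not let go: finish while still holding the cap and pushing it firmly down, and leave everything else on the worktop where it stands.

Things in the scene. Friction and masses are not known exactly. Their poses are not given: they have to be found in the camera images.
- cap_mid (a point): middle of the loose black snap cap, on its axis, 26.5 mm above its underside; z is its axis, up. It stands upright, 53 mm tall: round skirt 48 mm across, 27 mm tall, flat top; on it a round knob 24 mm across, 26 mm tall, to hold it by, with a 12 mm ledge all round on which fingertips can bear. Open below: mouth 30 mm wide (lip 4 mm high), then bore 37 mm; ceiling 22 mm up
- cap: the same cap, 50 to 85 g; origin at the centre of its underside. On the neck it meets the balls 13 mm above home; the push peaks at about 12 N at 12 mm and falls to 0 at 8 mm; from 6 to 2 mm above home the balls snap in over the lip and draw the cap down with up to 14 N (click). Home, its ceiling sits hard on the neck's top: underside 98 mm, middle 124.5 mm above the worktop
- bottle_a: fixed upright steel bottle, 67 mm across; origin at the centre of its underside. Shoulder slopes from z = 66 to 86 mm (38 mm across), then a grey neck (stud) 28 mm across up to its top at z = 120 mm; the top 6 mm taper to 20 mm. Four sprung steel balls stand 3.5 mm out of the neck, 12.5 mm below its top: the snap. Three bottles alike: two wear a cap, one is open
- bottle_b: fixed upright steel bottle, 67 mm across; origin at the centre of its underside. Shoulder slopes from z = 66 to 86 mm (38 mm across), then a grey neck (stud) 28 mm across up to its top at z = 120 mm; the top 6 mm taper to 20 mm. Four sprung steel balls stand 3.5 mm out of the neck, 12.5 mm below its top: the snap. Three bottles alike: two wear a cap, one is open
- bottle_c: fixed upright steel bottle, 67 mm across; origin at the centre of its underside. Shoulder slopes from z = 66 to 86 mm (38 mm across), then a grey neck (stud) 28 mm across up to its top at z = 120 mm; the top 6 mm taper to 20 mm. Four sprung steel balls stand 3.5 mm out of the neck, 12.5 mm below its top: the snap. Three bottles alike: two wear a cap, one is open
- fitted_cap_1_mid (a point): a cap like the loose one, already on one of the three bottles (which one differs from run to run); fixed there. The point is half-way up the cap, on its axis, about 125 mm above the worktop
- fitted_cap_2_mid (a point): a cap like the loose one, already on one of the three bottles (which one differs from run to run); fixed there. The point is half-way up the cap, on its axis, about 125 mm above the worktop
- salt_shaker_mid (a point): salt shaker, 44 mm across, 90 mm tall; loose bystander, the point is 45 mm above its underside
- garlic_mid (a point): garlic bulb, about 50 mm; loose bystander, the point is 25 mm above its underside
- espresso_cup_mid (a point): small cup with a handle, 58 x 84 x 49 mm; loose bystander, the point is 25 mm above its underside
- tea_box_mid (a point): tea carton, 65 x 65 x 86 mm; loose bystander, the point is 42 mm above its underside
Not all that is in view belongs to the job. What is shaped like the cap but blue is not meant.

How it is judged:
On the way:
1. the cap is lifted clear of the worktop in the fingers (height (world z) of cap_mid above 0.08 m and contact force between the fingers and cap above 1 N), for 0.2 s.
At the end, for the whole second after the job is handed in: The cap is home on the open bottle (axis within 5 mm of the bottle's, middle at most 1.7 mm above its home height of 124.5 mm, tilted less than 0.1 rad), the fingers are still on it (over 4 N) and it is still pressed onto the bottle with more than 4 N, all through the last second (((horizontal distance between cap_mid and bottle_a below 0.005 m and height (world z) of cap_mid between 0.12 and 0.1262 m and contact force between cap and bottle_a above 4 N) or (horizontal distance between cap_mid and bottle_b below 0.005 m and height (world z) of cap_mid between 0.12 and 0.1262 m and contact force between cap and bottle_b above 4 N) or (horizontal distance between cap_mid and bottle_c below 0.005 m and height (world z) of cap_mid between 0.12 and 0.1262 m and contact force between cap and bottle_c above 4 N)) and angle between cap_mid's own z axis and vertical below 0.1 rad and contact force between the fingers and cap above 4 N); the arm keeps its last pose, push and grip.
It fails at once if the salt shaker is moved by more than 30 mm (distance of salt_shaker_mid from where it was at the start of the episode above 0.03 m).
It fails at once if the garlic is moved by more than 30 mm (distance of garlic_mid from where it was at the start of the episode above 0.03 m).
It fails at once if the espresso cup is moved by more than 30 mm (distance of espresso_cup_mid from where it was at the start of the episode above 0.03 m).
It fails at once if the tea box is moved by more than 30 mm (distance of tea_box_mid from where it was at the start of the episode above 0.03 m).
It also fails if it takes over 38 s, if anything falls off the work surface, if the arm or the gripper's body presses on something with over 40 N, if the wrist force passes 120 N, or if a joint passes its speed limit or range.

ROBOT

A 6-joint arm with a two-finger parallel gripper is mounted at the origin on a cart in front of the work surface, level with it; the furniture and walls round the work are solid. World frame = base frame: x ahead of the robot, y to its left, z up, the work surface at z = 0. Lengths are in m, angles in rad, forces in N, time in s.
With the tool pointing down it reaches from about 0.425 to 1.125 m from the base axis. Payload 14.9 kg.
Tool frame: the origin (TCP) lies on the centre line of the jaws, within the pads' length; the fingertips stand 14 mm ahead of it and the grasp point (between the pads) lies 5 mm behind it; z points along the fingers, y is the line along which they close (so a half turn about z gives the same grasp; the last joint's range is limited). The gripper opens to 91 mm and grips with 3 to 60 N. Pads are 32 mm wide; open, the fingers measure 118 mm over their backs; the gripper's body (76 mm by 178 mm) begins 60 mm behind the grasp point.
Start: joints at [-1.218, 0.379, 1.734, -0, 1.028, -0.033], TCP at [0.263, -0.649, 0.228] pointing down, gripper open.
Joint ranges: [-2.77, 2.77], [-0.74, 2.19], [0, 2.66], [-1.06, 4.2], [0.31, 2.87], [-3.08, 3.08]. Speed limits (rad/s): [1.89, 1.89, 2.39, 3.14, 3.14, 3.14].

INTERFACE

Orientations are given as a unit quaternion [x, y, z, w].
In Python, from cell import sensors, get_image, calibration, order gives the robot as it stands. The module is installed in compiled form; this text tells all that it offers.
- The arm moves only by the shell command python3 -m crank 'ROWS' [FORCE]. ROWS is JSON, one flat list of numbers, 5 for each row, row after row: the shift along the tool's x, y, z in m, then the turn about the tool's z in degrees, then the opening, from 0 (shut) to 1 (fully open). In form: [dx, dy, dz, spin, grip, dx, dy, dz, spin, grip, ...]. A call has 1 to 12 rows; each row shifts and turns the commanded pose from where the row before left it, along the tool's axes as they then stand; what a row does not reach is not made up. A row lasts 1/12 s, in which the tool goes at most 41.7 mm and 7.16 degrees, less where a joint would pass 70% of its speed; a pose out of reach is approached as far as the arm can. A call with a gripper value outside its range is refused whole. The fingers move at their own pace and stop on an object; FORCE is the grip in N (left out, the last holds). Time passes only in rows, so rows that do not move let the fingers close. It gives the time, the measured TCP pose, the force, the opening and the grip force at its end, in the units of the state.
- sensors.state(): the state, without advancing time (a new reading comes with each control period).
- get_image(name): name is "scene" or "top" or "wrist"; returns the picture (400x640x3 uint8, red, green, blue); there is no depth.
- calibration(name): a dict with "K" (3x3 intrinsics, pixels), "eye" and "orientation" of the camera in the world; the wrist camera has in their place "mount" (4x4, takes a point from camera to tool coordinates, whose origin is the TCP and whose axes are the flange's). Camera axes: x right, y down, z forward; pixel columns grow to the right and rows downward; lengths in m; the calibration is good to about 2 mm. A picture is of the moment at which its call begins: read the wrist's pose just before it. calibration takes no time and is no camera call.
- order.hand_in(): hands the job in; it is judged then, once.
The state is a dict: "time_s": time; "joints": joint angles; "qd": joint speeds; "effort": joint torques, N m; "tool_pos": TCP position; "orientation": TCP orientation; "contact_force": force on the tool from outside, world axes, zero at the start; "torque": the same for the moment, N m; "gripper_width": finger opening in m; "grip_force": force on a finger pad.
Only numpy, scipy, OpenCV 4.12 (cv2) and the standard library are available. Lean on these libraries where they do the work, as an engineer would, in place of code of your own. Each camera call takes 0.05 s, during which the arm holds its last target. There are 200 camera calls.

## Working session

There is one attempt and no reset: what is moved stays moved. The work goes in short steps, Python scripts to look and compute and a shell command to move; the robot and the scene stay as the last step left them, time stands still between calls to the robot, and variables do not carry over. Pictures are saved under pics/ and viewed, at most 10 in all, crops included, and the job is handed in when it is done.

```bash
mkdir -p pics; python3 - <<'E'
from cell import sensors,get_image,calibration
import cv2,numpy as np
s=sensors.state(); print({k:np.round(v,4).tolist() for k,v in s.items()})
for n in("scene","top"):
    im=get_image(n); cv2.imwrite(f"pics/{n}0.png",im[:,:,::-1])
    c=calibration(n); print(n,{k:np.round(v,4).tolist() for k,v in c.items()})
print({k:np.round(v,4).tolist() for k,v in calibration("wrist").items()})
E
```

```text
{'time_s': 0.0, 'joints': [-1.2183, 0.3794, 1.7348, -0.0, 1.0285, -0.0333], 'qd': [0.0003, -0.0008, 0.0006, 0.0006, -0.0008, 0.0007], 'effort': [0.0044, -76.3715, -43.4378, 0.0652, 0.0424, -0.0001], 'tool_pos': [0.2633, -0.6482, 0.2273], 'orientation': [0.9815, 0.1917, -0.0001, -0.0005], 'contact_force': [-0.2328, 0.6685, -0.2082], 'torque': [0.0398, -0.03, -0.03], 'grip_force': 0.0, 'gripper_width': 0.0914}
scene {'K': [[458.3656, 0.0, 321.8396], [0.0, 458.3656, 200.7144], [0.0, 0.0, 1.0]], 'eye': [0.3062, 0.5203, 0.8719], 'orientation': [-0.1784, 0.9197, -0.3431, 0.068]}
top {'K': [[373.7485, 0.0, 317.2239], [0.0, 373.7485, 197.8638], [0.0, 0.0, 1.0]], 'eye': [0.3916, -0.1045, 0.9457], 'orientation': [0.7141, -0.6904, 0.0831, -0.0812]}
{'K': [[346.5941, 0.0, 318.2068], [0.0, 346.5941, 202.84], [0.0, 0.0, 1.0]], 'mount': [[-0.0001, -0.9683, -0.2498, 0.0705], [1.0, 0.0001, -0.0008, 0.0008], [0.0008, -0.2498, 0.9683, -0.1562], [0.0, 0.0, 0.0, 1.0]]}
```

View pics/scene0.png

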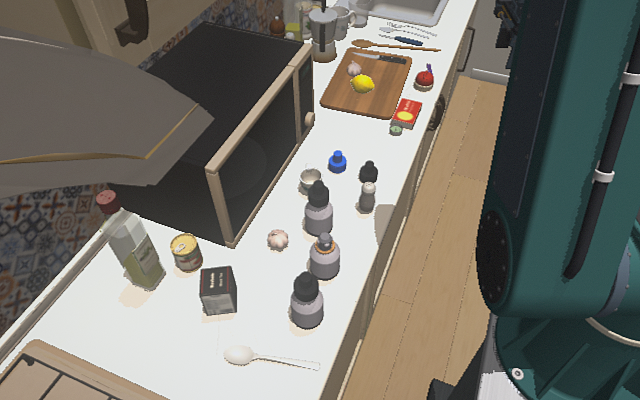

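View pics/top0.png

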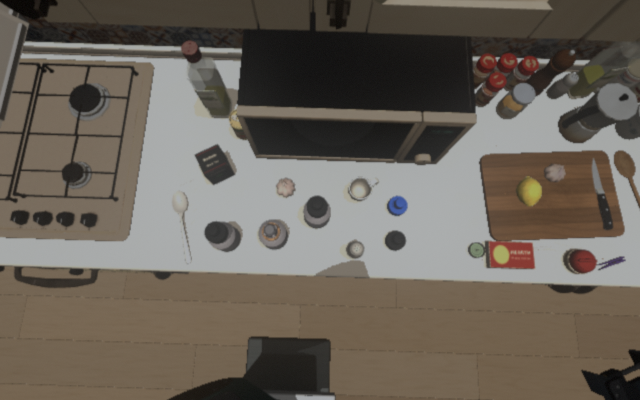

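Candidates for the loose cap: black, free on the worktop, scene (369,172) / top (396,240). The blue look-alike is at scene (338,160) / top (398,205), which is excluded. The fitted black caps are at scene (318,192), (306,285) / top (317,205), (218,233). I choose the free black one. The open bottle is at scene (324,250) / top (272,233). One close crop to check both.

```bash
cat > h.py <<'E'
import numpy as np
from scipy.spatial.transform import Rotation as R
from cell import calibration
def cam(n,s=None):
    c=calibration(n)
    if n!="wrist": return c["K"],np.array(c["eye"]),R.from_quat(c["orientation"]).as_matrix()
    M=np.array(c["mount"]); T=R.from_quat(s["orientation"]).as_matrix()
    return c["K"],np.array(s["tool_pos"])+T@M[:3,3],T@M[:3,:3]
def ray(n,u,v,s=None):
    K,e,O=cam(n,s); return e,O@np.linalg.solve(K,[u,v,1])
def plane(n,u,v,z,s=None):
    e,d=ray(n,u,v,s); return e+d*(z-e[2])/d[2]
def proj(n,p,s=None):
    K,e,O=cam(n,s); q=K@(O.T@(np.array(p)-e)); return q[:2]/q[2]
E
python3 - <<'E'
import cv2,numpy as np
from h import *
t=cv2.imread("pics/top0.png"); s=cv2.imread("pics/scene0.png")
a=cv2.resize(s[140:290,280:400],None,fx=4,fy=4,interpolation=cv2.INTER_CUBIC)[:600]
b=cv2.resize(t[190:265,255:325],None,fx=4,fy=4,interpolation=cv2.INTER_CUBIC)
c=cv2.resize(t[190:265,370:425],None,fx=5,fy=4,interpolation=cv2.INTER_CUBIC)
o=np.zeros((600,780,3),np.uint8);o[:,:480]=a;o[:300,490:770]=b;o[300:,490:765]=c
cv2.imwrite("pics/crop.png",o)
for n,u,v,z in [("top",396,240,.027),("scene",369,178,.027),("top",272,232,.12),("scene",324,238,.12),("top",220,232,.125),("top",317,206,.125),("top",356,249,.045),("top",286,187,.025),("top",359,188,.025),("top",215,163,.086),("top",398,205,.027)]:
    print(n,u,v,np.round(plane(n,u,v,z),3))
E
```

```text
top 396 240 [ 0.51  -0.301  0.027]
scene 369 178 [ 0.5   -0.274  0.027]
top 272 232 [ 0.506 -0.006  0.12 ]
scene 324 238 [0.511 0.007 0.12 ]
top 220 232 [0.501 0.108 0.125]
top 317 206 [ 0.567 -0.104  0.125]
top 356 249 [ 0.482 -0.201  0.045]
top 286 187 [ 0.636 -0.023  0.025]
top 359 188 [ 0.639 -0.209  0.025]
top 215 163 [0.673 0.146 0.086]
top 398 205 [ 0.598 -0.307  0.027]
```

View pics/crop.png

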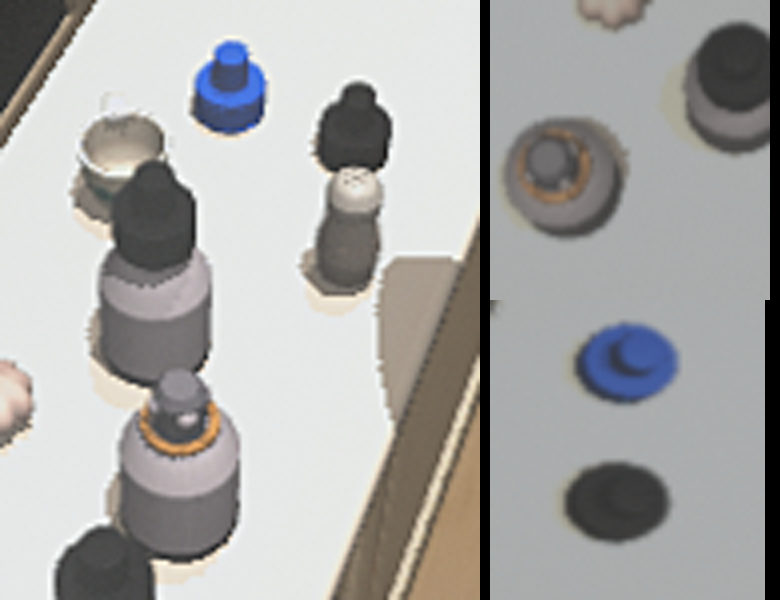

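The crop confirms it: the free black cap is at top ≈(396,240). The open bottle, with its grey neck and orange ring, is at top ≈(270,230). Moving over the cap.

```bash
python3 -m crank '[0.03,-0.019,0,0,0.7,0.03,-0.019,0,0,0.7,0.03,-0.019,0,0,0.7,0.03,-0.019,0,0,0.7,0.03,-0.019,0,0,0.7,0.03,-0.019,0,0,0.7,0.03,-0.019,0,0,0.7,0.03,-0.019,0,0,0.7,0.03,-0.019,0,0,0.7,0.03,-0.019,0,0,0.7,0.03,-0.019,0,0,0.7,0.03,-0.019,0,0,0.7]'; python3 -m crank '[0,0,0,0,0.7,0,0,0,0,0.7,0,0,0,0,0.7]' 
python3 - <<'E'
from cell import sensors,get_image
import cv2,numpy as np
from h import *
s=sensors.state(); im=get_image("wrist")[:,:,::-1].copy(); cv2.imwrite("pics/w1.png",im)
print(s["tool_pos"],s["orientation"])
m=(im.max(2)<75).astype(np.uint8)
n,l,st,ce=cv2.connectedComponentsWithStats(m)
for i in range(1,n):
    if st[i,4]>300: print(st[i],ce[i].round(1),plane("wrist",*ce[i],0.027,s).round(4))
print(proj("wrist",[.51,-.301,.027],s))
E
```

```text
time_s: 1.1
tool_pos: [0.5117, -0.3002, 0.2278]
orientation: [0.981, 0.192, -0.0, -0.0]
contact_force: [1.0, 0.4, -1.0]
gripper_width: 0.0637
grip_force: 0.0
time_s: 1.35
tool_pos: [0.5109, -0.3019, 0.2277]
orientation: [0.981, 0.192, -0.0, -0.0]
contact_force: [-0.5, -0.4, 0.2]
gripper_width: 0.0639
grip_force: 0.0
[ 0.51093609 -0.30187719  0.22772718] [ 9.81396870e-01  1.91989944e-01 -1.93299465e-04 -9.18148506e-05]
[  11    0  125  100 7919] [73.8 42.7] [ 0.5491 -0.0359  0.027 ]
[ 442    0  119   28 1307] [506.1  10.2] [ 0.7282 -0.4025  0.027 ]
[ 144   14   47   72 1560] [172.6  56.4] [ 0.5728 -0.1264  0.027 ]
[ 520   57  100  180 1062] [567.3 144.7] [ 0.6434 -0.5224  0.027 ]
[197 153  41  45 899] [220.2 169.9] [ 0.4854 -0.2029  0.027 ]
[ 296  157   44   46 1590] [317.5 179.6] [ 0.514  -0.3002  0.027 ]
[    0   200   640   200 96704] [313.  319.1] [ 0.3592 -0.3575  0.027 ]
[316.68118196 183.35206007]
```

View pics/w1.png

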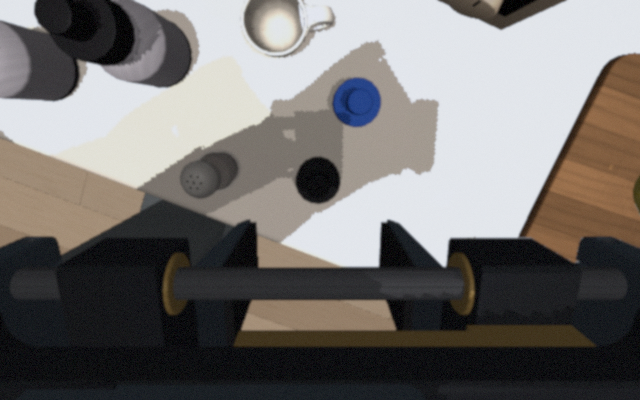

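The wrist view shows the black cap centred at (318,180) between the blue cap (358,102) and the salt shaker (200,178). There is room to descend.

```bash
python3 -m crank '[0.002,-0.001,0.02,0,0.7,0,0,0.02,0,0.7,0,0,0.02,0,0.7,0,0,0.02,0,0.7,0,0,0.02,0,0.7,0,0,0.02,0,0.7,0,0,0.02,0,0.7,0,0,0.02,0,0.7,0,0,0.015,0,0.7,0,0,0,0,0.7,0,0,0,0,0.7]'
python3 - <<'E'
from cell import sensors,get_image
import cv2,numpy as np
from h import *
s=sensors.state(); print(s["tool_pos"])
im=get_image("wrist")[:,:,::-1].copy(); cv2.imwrite("pics/w2.png",im)
m=(im.max(2)<75).astype(np.uint8)
print(proj("wrist",[.512,-.3005,.053],s),proj("wrist",[.512,-.3005,.027],s))
E
```

```text
time_s: 2.32
tool_pos: [0.5118, -0.3008, 0.0525]
orientation: [0.982, 0.191, -0.001, -0.001]
contact_force: [-0.4, 0.4, -0.1]
gripper_width: 0.0638
grip_force: 0.0
[ 0.51177336 -0.30079344  0.05254162]
[316.47583532 262.67647776] [316.79607697 243.22263228]
```

View pics/w2.png

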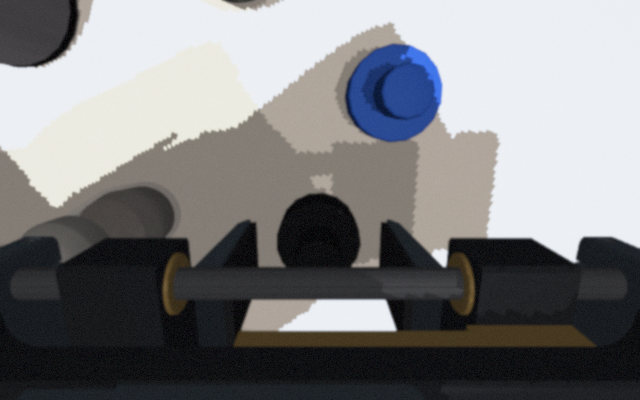

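```bash
python3 - <<'E'
from cell import sensors
from h import *
s=sensors.state(); a=np.linspace(0,6.283,200)
T=R.from_quat(s["orientation"]).as_matrix()
for d in (0,.002,.004,.006):
  for z in (0,.027,):
    c=np.array([.512,-.3005,z])+T[:,0]*d
    P=np.array([proj("wrist",c+[.024*np.cos(t),.024*np.sin(t),0],s) for t in a])
    print(d,z,P.min(0).round(1),P.max(0).round(1))
E
```

```text
0 0 [278.6 191.4] [354. 263.]
0 0.027 [273.2 202.2] [358.8 282.5]
0.002 0 [278.5 188.2] [354.1 260.2]
0.002 0.027 [273.1 198.6] [358.9 279.4]
0.004 0 [278.4 185. ] [354.2 257.3]
0.004 0.027 [273. 195.] [359.  276.2]
0.006 0 [278.3 181.8] [354.2 254.5]
0.006 0.027 [272.9 191.4] [359.1 273. ]
```

The cap is centred between the fingers, with its skirt spanning columns 277–359 and its far edge at row 194. Its x agrees to about 1.5 mm. Going down and gripping.

```bash
python3 -m crank '[-0.001,0,0.005,0,0.7,0,0,0.005,0,0.7,0,0,0,0,0.7,0,0,0,0,0.2,0,0,0,0,0.1,0,0,0,0,0,0,0,0,0,0,0,0,0,0,0,0,0,0,0,0,0,0,0,0,0]' 40
python3 -m crank '[0,0,-0.005,0,0,0,0,-0.015,0,0,0,0,-0.03,0,0,0,0,-0.03,0,0,0,0,-0.03,0,0,0,0,-0.03,0,0,0,0,-0.03,0,0,0,0,0,0,0,0,0,0,0,0]'
```

```text
time_s: 3.2
tool_pos: [0.5118, -0.3006, 0.043]
orientation: [0.981, 0.192, 0.0, 0.0]
contact_force: [-0.3, 0.5, 0.3]
gripper_width: 0.0232
grip_force: 40.0
time_s: 3.95
tool_pos: [0.5124, -0.301, 0.2149]
orientation: [0.981, 0.192, 0.001, 0.001]
contact_force: [-1.1, -0.3, -1.4]
gripper_width: 0.0232
grip_force: 40.0
```

```bash
python3 -m crank '[0.003,-0.014,0,0,0,0.006,-0.028,0,0,0,0.006,-0.028,0,0,0,0.006,-0.028,0,0,0,0.006,-0.028,0,0,0,0.006,-0.028,0,0,0,0.006,-0.028,0,0,0,0.006,-0.028,0,0,0,0.006,-0.028,0,0,0,0.006,-0.028,0,0,0,0.003,-0.014,0,0,0,0,0,0,0,0]'
python3 -m crank '[0,0,0,0,0,0,0,0,0,0,0,0,0,0,0]'
python3 - <<'E'
from cell import sensors,get_image
import cv2,numpy as np
from h import *
s=sensors.state(); print(s["tool_pos"])
im=get_image("wrist")[:,:,::-1].copy(); cv2.imwrite("pics/w3.png",im)
print(proj("wrist",[.507,-.004,.12],s),plane("top",270,229.5,.12),plane("scene",325.5,236,.12))
E
```

```text
time_s: 4.95
tool_pos: [0.4599, -0.0159, 0.2115]
orientation: [0.981, 0.193, -0.001, -0.001]
contact_force: [-0.5, -0.4, -1.7]
gripper_width: 0.023
grip_force: 40.0
time_s: 5.2
tool_pos: [0.4617, -0.0191, 0.2125]
orientation: [0.982, 0.191, -0.0, -0.0]
contact_force: [-0.1, -0.1, -0.3]
gripper_width: 0.0227
grip_force: 40.0
[ 0.46173827 -0.01907904  0.21247293]
[321.69361357 146.59756418] [ 0.51151225 -0.00091764  0.12      ] [0.51005791 0.00164566 0.12      ]
```

View pics/w3.png

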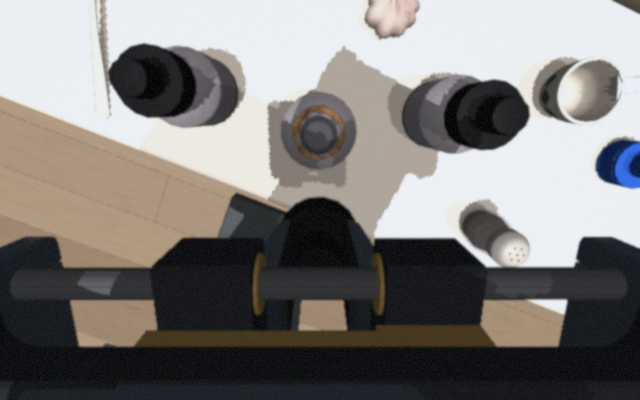

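The wrist view shows the open neck at ≈(319,135), and the held cap's skirt at columns ≈279–362 with its far edge at row ≈197. Zooming for precise pixels.

```bash
python3 - <<'E'
import cv2
im=cv2.imread("pics/w3.png")[85:235,260:380]
cv2.imwrite("pics/w3c.png",cv2.convertScaleAbs(cv2.resize(im,None,fx=4,fy=4,interpolation=cv2.INTER_CUBIC),alpha=1.8,beta=10))
E
```

```text
(no output)
```

View pics/w3c.png

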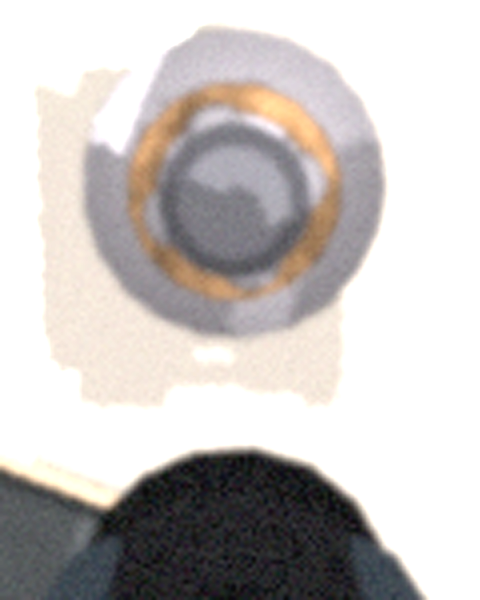

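```bash
python3 - <<'E'
import cv2
from h import *
q=dict(tool_pos=[0.46173827,-0.01907904,0.21247293],orientation=[.98135,.1922,0,0])
T=R.from_quat(q["orientation"]).as_matrix(); p=np.array(q["tool_pos"])
print("28mm px",proj("wrist",[.521,-.0,.114],q)-proj("wrist",[.493,0,.114],q))
for u,v,z in[(318.75,134.5,.114),(319,134.7,.12)]:
    w=plane("wrist",u,v,z,q); print("neck",w,"tool offset",T.T@(w-p))
g=cv2.imread("pics/w3.png").max(2)
for u in(300,310,320,330,340):
    col=g[160:215,u].astype(int); print(u,col[25:50])
for r in(205,210,215): print(r,g[r,270:300],g[r,340:370])
a=np.linspace(0,6.283,300)
for d in(-.004,-.002,0,.002):
    P=np.array([proj("wrist",p+T@[d+.024*np.cos(t),.024*np.sin(t),h],q) for t in a for h in(.016,.043)])
    i=P[:,1].argmin(); print(d,P[i],P[:,0].min(),P[:,0].max())
    for r in (210,):
        P2=P[abs(P[:,1]-r)<1.5]; print(P2[:,0].min(),P2[:,0].max())
E
```

```text
28mm px [ 14.48783357 -36.0612426 ]
neck [0.51376595 0.00106964 0.114     ] tool offset [0.05578453 0.00096663 0.09847293]
neck [0.51402413 0.0009889  0.12      ] tool offset [0.05599318 0.0011388  0.09247293]
300 [137 145 157 173 174 174 174 175 176 174 174 176 172 173 168 145 110  66
  26   9  21  11  10  14  11]
310 [175 175 174 174 175 176 175 175 175 174 175 158 120  70  27   8  13  18
   7   8  12   2   8  13  11]
320 [177 175 175 174 176 172 178 173 177 174 162 132  81  40   5   2   7   9
  15  14  15  13   7   9  24]
330 [173 171 174 173 174 175 178 175 175 174 174 173 159 128  81  40  15  11
   9   9   4  18  13  11   4]
340 [134 147 159 170 172 176 172 176 170 173 176 173 174 174 173 170 160 137
 103  61  31  17  15   7   0]
205 [127 138 157 161 168 173 171 171 163 160 154 151 142 140 140 145 148 153
 156 159 160 154 142 113  76  43  24  14   9  15] [ 31  57  82 113 138 158 168 172 175 177 174 175 175 175 177 174 175 174
 175 173 173 174 176 177 174 173 176 175 176 175]
210 [ 45  44  45  37  32  27  39  38  35  53  70  93 116 128 140 155 157 143
 112  75  35  24  10  14  14  10   8   2  16  17] [ 14  17   8  10   8  15  27  45  77 118 151 169 175 174 174 174 174 174
 175 176 173 174 174 175 175 176 173 177 175 172]
215 [46 47 49 47 48 42 43 48 46 55 53 57 54 47 33 21  4  6 18  8  9 20  2 15
 15 21 20 17 20 19] [ 22   8  19  12  15  14  16   9   3  12  33  76 119 153 168 174 174 175
 172 173 175 174 171 172 177 175 177 174 176 173]
-0.004 [317.15640077 201.41350848] 272.12058976807947 361.9083997389695
290.21776849193327 344.12505394799757
-0.002 [317.15361936 198.13632459] 271.9956628267291 362.0264092007415
287.23559711735913 347.1080324042318
0 [317.15082436 194.84312942] 271.8700581014737 362.14505905784847
284.5893414838926 349.7556100135221
0.002 [317.14801567 191.53380534] 271.74377006139343 362.264354537269
282.3089483500351 352.03773770402256
```

```bash
python3 -m crank '[0.008,0,0,0,0,0.012,0,0,0,0,0.012,0,0,0,0,0.012,0,0,0,0,0.008,0,0,0,0,0.004,0,0.01,0,0,0,0,0.015,0,0,0,0,0.012,0,0,0,0,0,0,0,0,0,0,0,0,0,0,0,0,0]'
python3 - <<'E'
from cell import sensors,get_image
import cv2,numpy as np
s=sensors.state(); print(s["tool_pos"],s["contact_force"])
im=get_image("scene")[:,:,::-1].copy()
cv2.imwrite("pics/s4.png",cv2.convertScaleAbs(cv2.resize(im[170:300,260:400],None,fx=4.5,fy=4.5,interpolation=cv2.INTER_CUBIC),alpha=1.5,beta=10))
E
```

```text
time_s: 6.17
tool_pos: [0.5139, 0.0025, 0.1761]
orientation: [0.981, 0.192, -0.0, -0.0]
contact_force: [0.9, 0.3, -0.0]
gripper_width: 0.023
grip_force: 40.0
[0.51386216 0.00248643 0.17608658] [ 0.9144482   0.30332585 -0.00978752]
```

View pics/s4.png

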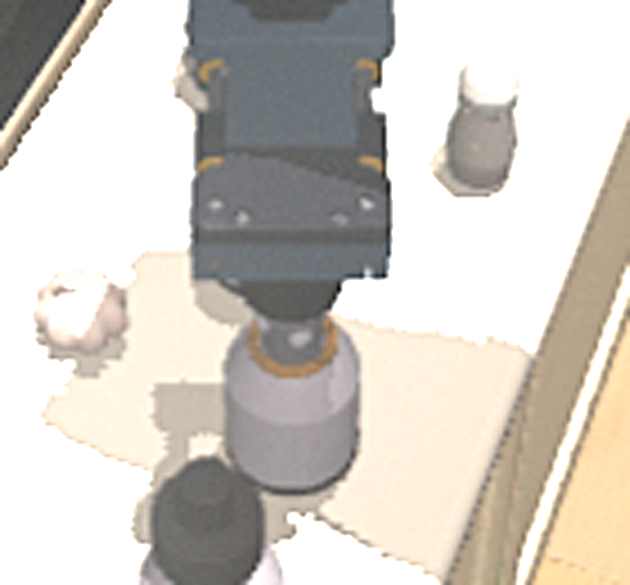

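The cap is hanging over the neck: skirt centre at column ≈292, bottle axis at ≈291–295. Descending in small steps with force checks.

```bash
python3 -m crank '[0,0,0.004,0,0,0,0,0.004,0,0,0,0,0.004,0,0,0,0,0.003,0,0,0,0,0.002,0,0,0,0,0,0,0,0,0,0,0,0]'; python3 -c "
from cell import sensors;s=sensors.state();print(s['tool_pos'],s['contact_force'],s['torque'])"
```

```text
time_s: 6.8
tool_pos: [0.5138, 0.0025, 0.1588]
orientation: [0.981, 0.192, -0.0, -0.0]
contact_force: [0.0, -0.1, -0.7]
gripper_width: 0.0236
grip_force: 40.0
[0.51377289 0.00251979 0.15882294] [ 0.02953457 -0.08658794 -0.71933746] [-0.0134195   0.03324624 -0.06761137]
```

The neck has entered the mouth with no side load. Pressing on.

```bash
python3 -m crank '[0,0,0.003,0,0,0,0,0.003,0,0,0,0,0.003,0,0,0,0,0.003,0,0,0,0,0.003,0,0,0,0,0.002,0,0,0,0,0,0,0,0,0,0,0,0]'; python3 -m crank '[0,0,0.001,0,0,0,0,0.001,0,0,0,0,0,0,0,0,0,0,0,0]'
```

```text
time_s: 7.47
tool_pos: [0.5137, 0.0026, 0.1417]
orientation: [0.981, 0.192, -0.0, -0.0]
contact_force: [0.6, -1.0, -0.7]
gripper_width: 0.0232
grip_force: 40.0
time_s: 7.8
tool_pos: [0.5141, 0.0026, 0.1409]
orientation: [0.981, 0.192, 0.0, -0.0]
contact_force: [-7.5, 0.9, 16.5]
gripper_width: 0.0234
grip_force: 40.0
```

```bash
python3 -m crank '[0,0,0.001,0,0,0,0,0,0,0,0,0,0,0,0]'; python3 -m crank '[0,0,0,0,0,0,0,0,0,0,0,0,0,0,0,0,0,0,0,0,0,0,0,0,0,0,0,0,0,0]'
```

```text
time_s: 8.05
tool_pos: [0.5143, 0.0026, 0.1407]
orientation: [0.981, 0.192, 0.0, -0.0]
contact_force: [-13.8, 1.0, 34.2]
gripper_width: 0.023
grip_force: 40.0
time_s: 8.55
tool_pos: [0.5142, 0.0026, 0.1407]
orientation: [0.981, 0.192, 0.0, -0.0]
contact_force: [-14.0, 1.2, 34.0]
gripper_width: 0.0232
grip_force: 40.0
```

The cap is against a hard stop at TCP z = 140.7 mm, which matches home, with a steady 34 N push and 40 N grip. Handing in.

```bash
python3 -c "
from cell import order;print(order.hand_in())"
```

```text
the job is handed in; nothing more can be done
None
```

I snapped the loose black cap onto the open bottle and handed the job in still holding it (40 N grip, 34 N push); the height and hard stop match fully home, but the hand-in returned no verdict.

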